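Start the magnetic ring polisher

ROBOT

A 6-joint arm with a two-finger parallel gripper is mounted at the origin on the work surface. World frame = base frame: x ahead of the robot, y to its left, z up, the work surface at z = 0. Lengths are in m, angles in degrees, forces in N, time in s.
With the tool pointing down it reaches from about 0.4 to 0.825 m from the base axis. Payload 7 kg.
Tool frame: the origin (TCP) lies on the front face of the gripper's body, between the roots of the fingers; the fingertips stand 66 mm ahead of it and the grasp point (between the pads) lies 47 mm ahead of it (ctrl.grasp_offset is the z of the grasp point in the tool frame, in m); z points along the fingers, y is the direction in which the jaws open and shut (so a half turn about z gives the same grasp; the last joint's range is limited). The gripper opens to 88 mm and grips with 3 to 60 N. Pads are 19 mm wide; open, the fingers measure 130 mm over their backs; the gripper's body (78 mm by 193 mm) begins 47 mm behind the grasp point.
Start: joints at [-54.081, 20.546, 0.682, 0, -70.136, -16.507], TCP at [0.224, -0.637, 0.292] pointing down, gripper open.
Joint ranges: [-176.03, 176.03], [-82.01, 121.73], [-58.28, 71.71], [-173.87, 95.51], [-174.79, -0.11], [-173.66, 173.66]. Speed limits (degrees/s): [136.94, 136.94, 172.46, 180, 180, 180].

INTERFACE

Orientations are given as [roll, pitch, yaw] about the fixed x, y, z axes, in that order (R = Rz(yaw) Ry(pitch) Rx(roll)).
In Python, from plant import ctrl gives the robot as it stands.
- The arm moves only by the shell command python3 -m creep 'ROWS'. ROWS is JSON, a list of rows, each a list of 7 numbers: the turn, a rotation vector about the tool's x, y, z in rad, then the shift along the tool's x, y, z in m, then the opening, from 0 (shut) to 1 (fully open). In form: [[wx, wy, wz, dx, dy, dz, grip], ...]. A call has 1 to 12 rows; each row is the pose to reach, as a shift and turn from the pose commanded when the call began, along the tool's axes at that moment; what a row does not reach only later rows make up. A row lasts 1/12 s, in which the tool goes at most 41.7 mm and 7.16 degrees, less where a joint would pass 70% of its speed; a pose out of reach is approached as far as the arm can. A call with a gripper value outside its range is refused whole. The fingers move at their own pace and stop on an object; the grip force is fixed at half the most. Time passes only in rows, so rows that repeat a pose let the fingers close. It gives the time, the measured TCP pose, the force and the opening at its end, in the units of the state.
- ctrl.get_obs(): the state, without advancing time (a new reading comes with each control period).
- ctrl.snapshot(name): name is "scene" or "top" or "wrist"; returns the picture (400x640x3 uint8, blue, green, red); there is no depth.
- ctrl.camera_model(name): a dict with "K" (3x3 intrinsics, pixels), "rvec" (rotation vector, rad) and "tvec" (3), from world to camera coordinates, as OpenCV has them. Camera axes: x right, y down, z forward; pixel columns grow to the right and rows downward; lengths in m; the calibration is good to about 2 mm. A picture is of the moment at which its call begins: read the wrist's pose just before it. camera_model takes no time and is no camera call; for the wrist camera it gives the pose at the moment of the call.
- ctrl.close_job(): hands the job in, once; it reports no verdict.
The state is a dict: "clock": time; "joint_pos": joint angles; "qvel": joint speeds; "tau": joint torques, N m; "tool_pos": TCP position; "orientation": TCP orientation; "force": force on the tool from outside, world axes, zero at the start; "moment": the same for the moment, N m; "opening": finger opening in m.
Only numpy, scipy, OpenCV 4.12 (cv2) and the standard library are available. Lean on these libraries where they do the work, as an engineer would, in place of code of your own. Each camera call takes 0.05 s, during which the arm holds its last target.

TASK

The magnetic polisher on this jeweller's bench is loaded; start it with the fingertips, in this order: push its open lid fully shut, press the white-marked end of the rocker on the control pod fully down to switch on the power, push the blue key fully in (it stays in), then press the green button all the way down for a moment and let it come back up. Do not press the yellow key or the red button, do not swing the lid further open, and do not pick up or shift any of the loose things on the bench.

Things in the scene. Friction and masses are not known exactly. Their poses are not given: they have to be found in the camera images.
- polisher: Magnetic polisher, a fixed blue box with a hinged white lid, 230 (x, front to back) x 200 (y) x 120 mm high. Origin: centre of its underside on the bench; +x points to its back (hinge side), z up. It stands on the left or the right of the bench, the control pod on the other side.
- lid (a joint): Hinge angle of the polisher's lid in rad: 0 = shut (hard stop, lid flat), positive = front edge raised; starts 0.5 to 0.9. Stiff hinge: the lid stays where it is left; 1 to 4 N downwards near the front edge moves it. White plate 190 mm front to back x 170 mm wide x 8 mm thick; its underside lies in the plane of the hinge axis and its front edge is 195 mm from that axis.
- lid_pad (a point): Point on top of the orange pad (32 x 60 mm) at the front edge of the polisher's lid, in the middle of the lid's width, 165 mm from the hinge axis along the lid and 10 mm above the lid's underside. It moves with the lid; with the lid shut it is 131 mm above the bench.
- lid_hinge (a point): Point on the lid's hinge axis, mid-width, 121 mm above the bench at the back of the polisher (96 mm behind its centre); the axis runs along the polisher's y. Does not move with the lid.
- pod: Control pod, a fixed grey box 170 (x, front to back) x 280 (y) x 50 mm high, origin at the centre of its underside; z up. On its top are a rocker (43 mm behind the centre, 60 mm to its -y side), and along its front, 37 mm before the centre, four controls in a row 64 mm apart whose order varies: a blue and a yellow square key, a green and a red round button.
- rocker (a joint): Angle of the power rocker in rad: -0.2 = off (white-marked end up), +0.2 = on (white-marked end fully down, hard stop); starts -0.2 to -0.17. It stays where it is left. Paddle 60 mm long (along the pod's y) x 28 mm wide, pivoted at its middle; the +y half is grey with a white bar, the -y half black. About 4 N at the marked end moves it. A black frame around it stands 58 mm above the bench.
- rocker_on (a point): Point on top of the rocker's white-marked half, 20 mm from the pivot (along the pod's +y); it moves with the rocker, from about 71 mm above the bench (off) to about 63 mm (on). Press straight down here.
- blue (a joint): Depth of the blue key in m: 0 = out, 0.006 = fully in (hard stop). No spring: it stays where it is pushed; about 3 N moves it.
- blue_top (a point): Centre of the top of the blue square key (32 x 32 mm cap in a 48 mm grey surround that is 60 mm above the bench); 68 mm above the bench when out. Moves with the key.
- yellow (a joint): Depth of the yellow key in m, made like the blue one; must stay out (0).
- yellow_top (a point): Centre of the top of the yellow square key, 68 mm above the bench.
- green (a joint): Depth of the green start button in m: 0 = out, 0.006 = fully down (hard stop). Sprung: about 1.5 N starts it, 5 N takes it fully down, and it comes back up when let go.
- green_top (a point): Centre of the top of the green round button (32 mm across, in a grey collar 48 mm across that is 62 mm above the bench); 68 mm above the bench when out. Moves with the button.
- red (a joint): Depth of the red stop button in m, made like the green one; must not be pressed.
- red_top (a point): Centre of the top of the red round button, 68 mm above the bench.
- jar: Loose amber jar, 40 mm across, 65 mm high, standing between pod and polisher. Origin: centre of underside.
- silver_ring: Loose silver ring with a blue stone, about 34 x 26 x 7 mm, lying on the pod's top behind the row of controls. Origin: centre of underside.
- burr_pot: Loose white pot of burrs, 70 mm across, 105 mm high, beyond the machines. Origin: centre of underside.
- mandrel: Loose steel ring mandrel standing on a 70 mm foot, 150 mm high, beyond the machines. Origin: centre of underside.
- loupe: Loose black loupe, 34 mm across, 24 mm high, beyond the machines. Origin: centre of underside.
- ring_box: Loose red ring box 55 x 55 x 40 mm, beyond the machines. Origin: centre of underside.

How it is judged:
By the outcome, as a careful person would: the job done as asked, in the order asked, and still so for the second after the job is handed in, with the robot touching nothing.
It also fails if it takes over 58 s, if anything falls off the work surface, if the arm or the gripper's body presses on something with over 40 N, if the wrist force passes 120 N, or if a joint passes its speed limit or range.

## Working session

There is one attempt and no reset: what is moved stays moved. The work goes in short steps, Python scripts to look and compute and a shell command to move; the robot and the scene stay as the last step left them, time stands still between calls to the robot, and variables do not carry over. Pictures are saved under pics/ and viewed, and the job is handed in when it is done.

```bash
mkdir -p pics
python3 - <<'E'
from plant import ctrl
import cv2
o=ctrl.get_obs();print({k:(v if not hasattr(v,'round') else v) for k,v in o.items()})
for n in("scene","top","wrist"):
    cv2.imwrite(f"pics/{n}0.png",ctrl.snapshot(n)); print(n,ctrl.camera_model(n))
E
```

```text
{'clock': 0.0, 'joint_pos': array([-5.40828329e+01,  2.05941101e+01,  6.33425586e-01, -2.06875149e-02,
       -7.01357926e+01, -1.65078966e+01]), 'qvel': array([-0.00219051, -0.00680383, -0.05648523,  0.06093459, -0.0561961 ,
       -0.05471668]), 'tau': array([-3.11994211e-05, -5.82718170e+01,  2.93067813e+01,  6.99763834e+00,
        6.82072263e-03, -1.55803073e-04]), 'tool_pos': array([ 0.22418242, -0.6362803 ,  0.29118797]), 'orientation': array([ 1.79901973e+02, -8.77079953e-03, -1.60597768e+02]), 'force': array([ 0.53107462, -0.02628799,  0.61763618]), 'moment': array([-0.02487618, -0.04627791, -0.01815896]), 'opening': 0.08775581233871109}
scene {'K': array([[435.38297099,   0.        , 332.00638649],
       [  0.        , 435.38297099, 198.06653199],
       [  0.        ,   0.        ,   1.        ]]), 'rvec': array([ 0.62767257,  2.46952319, -1.38787959]), 'tvec': array([ 0.55593533, -0.04881477,  1.54119433])}
top {'K': array([[399.58628518,   0.        , 320.37024425],
       [  0.        , 399.58628518, 200.00285083],
       [  0.        ,   0.        ,   1.        ]]), 'rvec': array([ 2.17042686, -2.14697189,  0.1553212 ]), 'tvec': array([0.00517549, 0.61825647, 0.8470107 ])}
wrist {'K': array([[325.20926003,   0.        , 323.13200912],
       [  0.        , 325.20926003, 191.95691547],
       [  0.        ,   0.        ,   1.        ]]), 'rvec': array([-1.71633041, -2.4222241 , -0.32789794]), 'tvec': array([ 0.67436986, -0.03329463,  0.38918768])}
```

View pics/scene0.png

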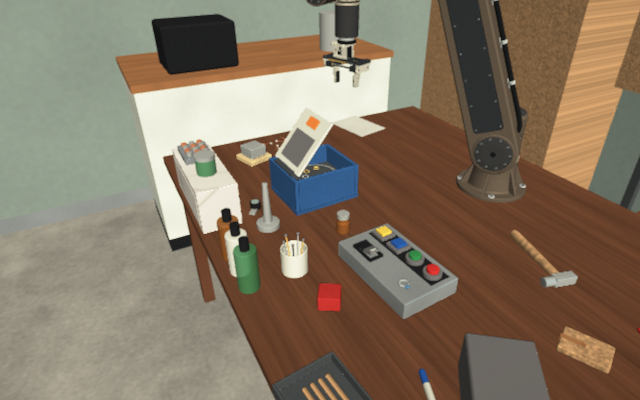

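View pics/top0.png

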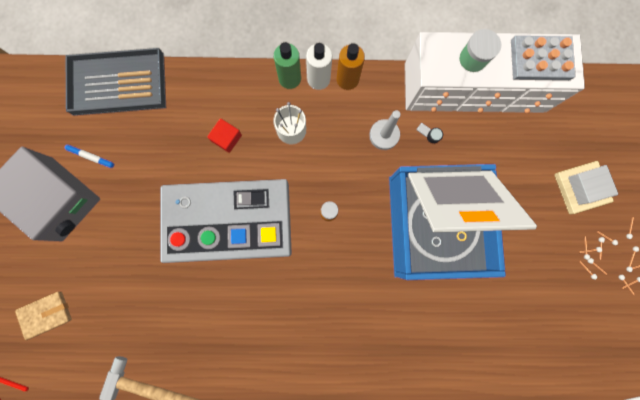

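View pics/wrist0.png

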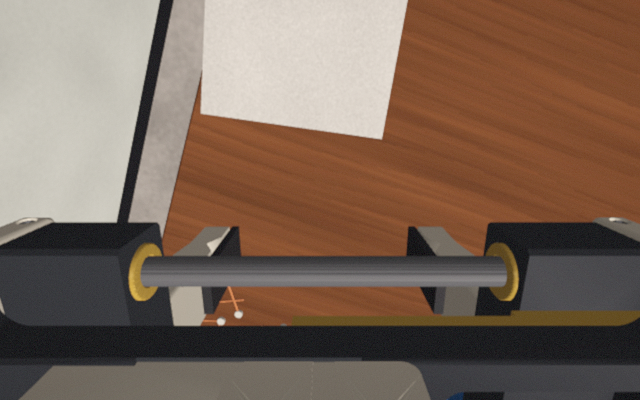

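Top view: the pod is on the left, with its row at y≈237 px ordered red (178), green (208), blue (238), yellow (268), and the rocker at (251,199). The polisher is on the right, with its orange pad at (479,216). Next I'll measure these.

```bash
cat > h.py <<'E'
import numpy as np,cv2
from plant import ctrl
def ray(n,px,m=None):
    m=m or ctrl.camera_model(n)
    R=cv2.Rodrigues(m['rvec'])[0]; t=m['tvec'].ravel()
    p=cv2.undistortPoints(np.array([[px]],float),m['K'],None)[0,0]
    d=R.T@np.array([p[0],p[1],1]); return -R.T@t,d/np.linalg.norm(d)
def plane(n,px,z,m=None):
    c,d=ray(n,px,m); return c+d*(z-c[2])/d[2]
def tri(a,b):
    (c1,d1),(c2,d2)=a,b
    A=np.stack([d1,-d2],1); s=np.linalg.lstsq(A,c2-c1,rcond=None)[0]
    p,q=c1+s[0]*d1,c2+s[1]*d2; return (p+q)/2,np.linalg.norm(p-q)
H={'red':[(0,5),(174,180)],'green':[(50,75)],'blue':[(104,120)],'yellow':[(24,33)],'orange':[(10,20)]}
def blobs(img,col,roi,amin=30,s=150,v=90):
    h=cv2.cvtColor(img,cv2.COLOR_BGR2HSV); M=np.zeros(h.shape[:2],np.uint8)
    for a,b in H[col]: M|=cv2.inRange(h,(a,s,v),(b,255,255))
    x0,y0,x1,y1=roi; K=np.zeros_like(M);K[y0:y1,x0:x1]=M[y0:y1,x0:x1]
    n,l,st,c=cv2.connectedComponentsWithStats(K)
    return [(c[i].round(1),int(st[i,4])) for i in range(1,n) if st[i,4]>amin]
E
python3 - <<'E'
from h import *
np.set_printoptions(precision=4,suppress=True)
T=cv2.imread('pics/top0.png');S=cv2.imread('pics/scene0.png')
for c in('red','green','blue','yellow'):
    a=blobs(T,c,(155,175,295,265));b=blobs(S,c,(335,220,460,310));print(c,a,b)
    for x in a:print('  top68',plane('top',x[0],.068))
    if a and b:
        a=max(a,key=lambda q:q[1]);b=max(b,key=lambda q:q[1]);print('  tri',tri(ray('top',a[0]),ray('scene',b[0])))
a=blobs(T,'orange',(440,190,520,230),s=180,v=150);b=blobs(S,'orange',(290,105,335,140),s=150,v=150);print(a,b)
a=max(a,key=lambda q:q[1]);b=max(b,key=lambda q:q[1]);print('pad',tri(ray('top',a[0]),ray('scene',b[0])))
z=cv2.resize(T[160:280,150:310],None,fx=5,fy=5,interpolation=cv2.INTER_CUBIC);cv2.imwrite('pics/podz.png',z)
z=cv2.resize(T[150:290,380:550],None,fx=4,fy=4,interpolation=cv2.INTER_CUBIC);cv2.imwrite('pics/polz.png',z)
E
```

```text
red [(array([177.2, 238.8]), 165)] [(array([432.4, 268.9]), 114), (array([337.6, 296.3]), 159)]
  top68 [0.5282 0.3143 0.068 ]
  tri (array([0.6367, 0.2808, 0.0178]), np.float64(0.23521059558641505))
green [(array([207.6, 237.2]), 145)] [(array([414.9, 254.9]), 76)]
  top68 [0.5322 0.2504 0.068 ]
  tri (array([0.5315, 0.2521, 0.0642]), np.float64(0.002207495414086572))
blue [(array([238.1, 235.7]), 205)] [(array([398.3, 242.5]), 111)]
  top68 [0.5361 0.186  0.068 ]
  tri (array([0.5357, 0.1876, 0.0621]), np.float64(0.0015514001006195427))
yellow [(array([268.1, 234.2]), 219)] [(array([383.9, 230.7]), 68)]
  top68 [0.5399 0.1226 0.068 ]
  tri (array([0.539 , 0.1242, 0.0616]), np.float64(0.002931772139073616))
[(array([478.7, 216. ]), 340)] [(array([312.4, 122.4]), 95)]
pad (array([ 0.5656, -0.253 ,  0.2517]), np.float64(0.001151914594767489))
```

```bash
python3 -m creep 2>&1 | head -20; ls
```

```text
invalid input
h.py
pics
```

View pics/podz.png

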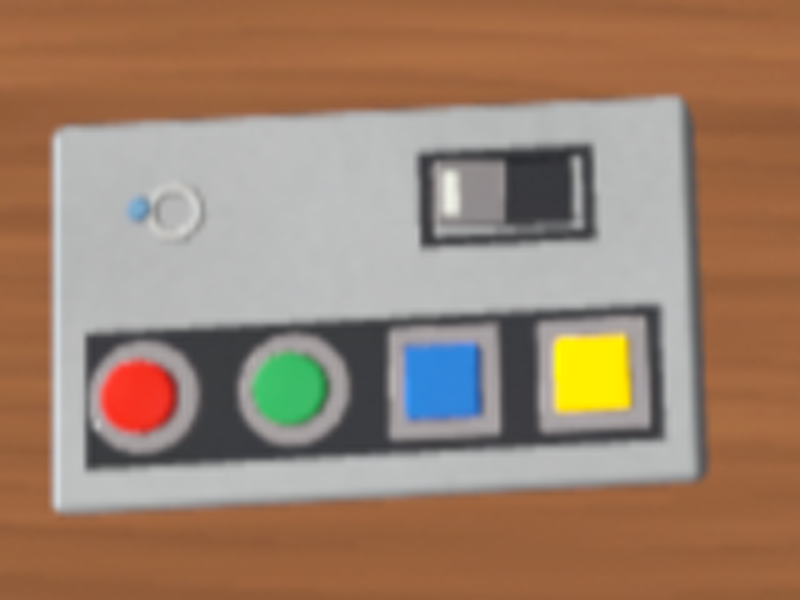

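View pics/polz.png

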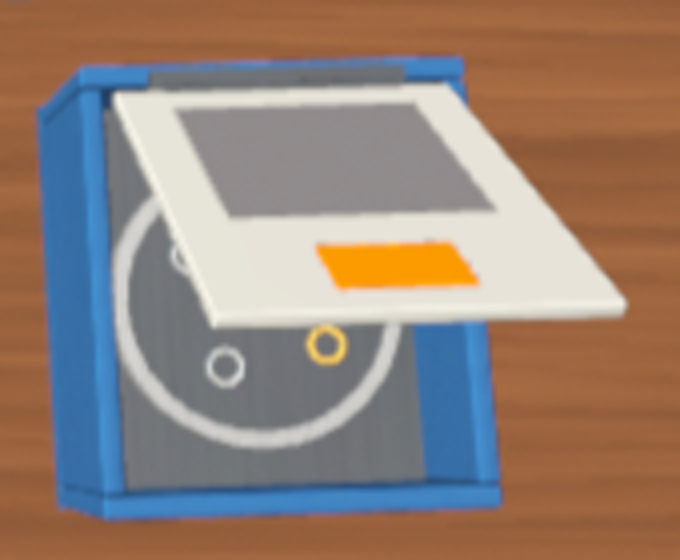

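```bash
cat >> h.py <<'E'
def mv(tip,yaw,L=.066):
    o=ctrl.get_obs(); R=cv2.Rodrigues(np.zeros(3))[0]
    from scipy.spatial.transform import Rotation as Ro
    R=Ro.from_euler('xyz',o['orientation'],degrees=True)
    tcp=np.array(tip,float)+[0,0,L]
    s=R.inv().apply(tcp-o['tool_pos'])
    w=(R.inv()*Ro.from_euler('xyz',[180,0,yaw],degrees=True)).as_rotvec()
    print('shift tool',s.round(4),'turn',w.round(4),'tcp',tcp.round(4))
E
python3 - <<'E'
from h import *
np.set_printoptions(precision=4,suppress=True)
P=lambda x,y:plane('top',(380+x/4,150+y/4),.0)
# front top edge of box, z unknown ~.12
for a in [(105,517),(500,503),(82,68),(462,58)]:
    print('box120',plane('top',(380+a[0]/4,150+a[1]/4),.12))
print('rocker grey centre',plane('top',(150+470/5,160+190/5),.069), 'bar',plane('top',(150+450/5,160+192/5),.071))
print('podcorners z50',[plane('top',(150+a/5,160+b/5),.05) for a,b in [(55,130),(685,97),(705,475),(55,512)]])
for n,p in dict(jar=(329,211),pot=(290,122),mandreltip=(395,116),ring=(182,202)).items(): print(n,plane('top',p,dict(jar=.065,pot=.105,mandreltip=.15,ring=.055)[n]))
mv((.566,-.253,.32),-176.5)
E
```

```text
box120 [ 0.4518 -0.1584  0.12  ]
box120 [ 0.4604 -0.3549  0.12  ]
box120 [ 0.6778 -0.1507  0.12  ]
box120 [ 0.6855 -0.3468  0.12  ]
rocker grey centre [0.6168 0.1762 0.069 ] bar [0.6156 0.1843 0.071 ]
podcorners z50 [array([0.6439, 0.3625, 0.05  ]), array([0.662 , 0.0862, 0.05  ]), array([0.4965, 0.0741, 0.05  ]), array([0.4781, 0.3522, 0.05  ])]
jar [ 0.5913 -0.0067  0.065 ]
pot [0.7751 0.0784 0.105 ]
mandreltip [ 0.7754 -0.1349  0.15  ]
ring [0.6084 0.3129 0.055 ]
shift tool [-0.4497  0.2481 -0.0943] turn [ 0.0012 -0.0003  0.2776] tcp [ 0.566 -0.253  0.386]
```

```bash
python3 -m creep '[[0,0,0,0,0,-0.04,0],[0,0,0.1,0,0,-0.08,0],[0,0,0.2,0,0,-0.094,0],[0,0,0.297,-0.04,0.022,-0.094,0],[0,0,0.297,-0.078,0.043,-0.094,0],[0,0,0.297,-0.114,0.063,-0.094,0],[0,0,0.297,-0.150,0.083,-0.094,0],[0,0,0.297,-0.186,0.103,-0.094,0],[0,0,0.297,-0.222,0.123,-0.094,0],[0,0,0.297,-0.258,0.143,-0.094,0],[0,0,0.297,-0.294,0.163,-0.094,0],[0,0,0.297,-0.294,0.163,-0.094,0]]'
python3 - <<'E'
from h import *
mv((.566,-.253,.32),-177.6)
E
```

```text
clock: 1.15
tool_pos: [0.4509, -0.3809, 0.3858]
orientation: [179.9, 0.0, -177.4]
force: [-0.0, -0.2, -0.3]
opening: 0.0131
shift tool [-1.208e-01  1.224e-01  1.000e-04] turn [0.0009 0.0008 0.0042] tcp [ 0.566 -0.253  0.386]
```

```bash
python3 -m creep '[[0,0,0,-0.028,0.028,0,0],[0,0,0,-0.056,0.056,0,0],[0,0,0,-0.084,0.084,0,0],[0,0,0,-0.112,0.112,0,0],[0,0,0,-0.121,0.1225,0,0],[0,0,0,-0.121,0.1225,0,0],[0,0,0,-0.121,0.1225,0,0]]'
python3 - <<'E'
from h import *
mv((.566,-.253,.27),-177.6)
cv2.imwrite('pics/s1.png',ctrl.snapshot('scene'));cv2.imwrite('pics/w1.png',ctrl.snapshot('wrist'))
s=cv2.imread('pics/s1.png');cv2.imwrite('pics/s1z.png',cv2.resize(s[40:220,240:400],None,fx=3,fy=3,interpolation=cv2.INTER_CUBIC))
E
```

```text
clock: 1.73
tool_pos: [0.5636, -0.2569, 0.3855]
orientation: [180.0, -0.1, -177.5]
force: [-0.5, -0.3, 0.4]
opening: 0.0004
shift tool [-0.0026  0.0038  0.0495] turn [ 0.0002 -0.0012  0.0018] tcp [ 0.566 -0.253  0.336]
```

View pics/s1z.png

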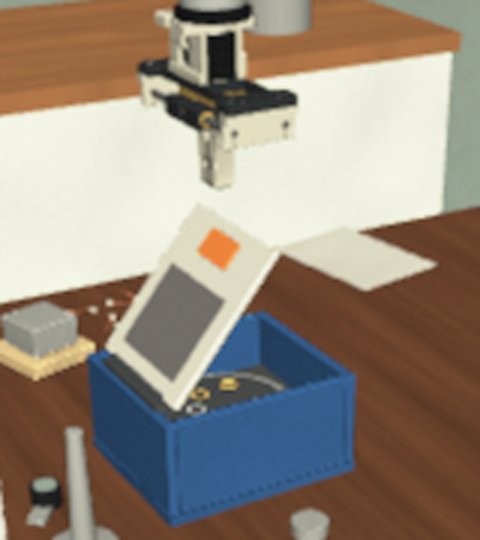

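View pics/w1.png

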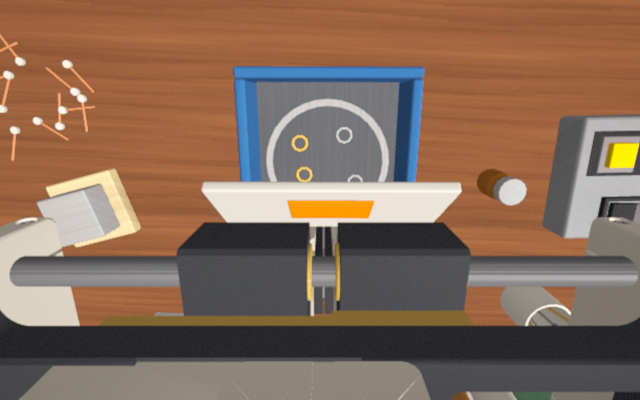

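The wrist and scene views show the closed fingers directly above the orange pad. I'll come down on the pad and follow the lid's arc.

```bash
python3 -m creep '[[0,0,0,-0.001,0.004,0.025,0],[0,0,0,-0.001,0.004,0.043,0],[0,0,0,-0.001,0.004,0.05,0],[0,0,0,0,0.004,0.056,0],[0,0,0,0,0.004,0.062,0],[0,0,0,0.001,0.004,0.067,0],[0,0,0,0.008,0.004,0.073,0],[0,0,0,0.014,0.004,0.079,0],[0,0,0,0.019,0.004,0.085,0]]'
python3 - <<'E'
from h import *
mv((.566,-.253,.27),-177.6)
cv2.imwrite('pics/s2.png',ctrl.snapshot('scene'))
s=cv2.imread('pics/s2.png');cv2.imwrite('pics/s2z.png',cv2.resize(s[40:220,240:400],None,fx=3,fy=3,interpolation=cv2.INTER_CUBIC))
E
```

```text
clock: 2.58
tool_pos: [0.5434, -0.2548, 0.3011]
orientation: [-180.0, 0.1, -177.6]
force: [0.6, -0.1, 0.2]
opening: 0.0004
shift tool [-0.0227  0.0009 -0.0349] turn [-0.0003  0.0009 -0.0004] tcp [ 0.566 -0.253  0.336]
```

View pics/s2z.png

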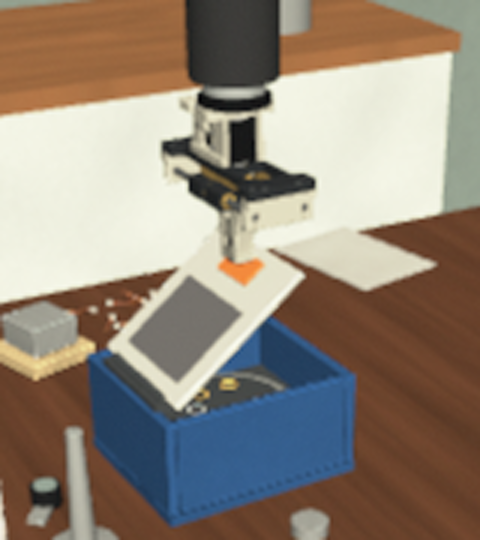

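The lid is following the fingers down, so I'll continue.

```bash
python3 -m creep '[[0,0,0,0.009,0,0.010,0],[0,0,0,0.018,0,0.022,0],[0,0,0,0.025,0,0.035,0],[0,0,0,0.031,0,0.048,0],[0,0,0,0.036,0,0.061,0],[0,0,0,0.041,0,0.075,0],[0,0,0,0.044,0,0.087,0],[0,0,0,0.045,0,0.097,0],[0,0,0,0.045,0,0.102,0],[0,0,0,0.045,0,0.104,0],[0,0,0,0.045,0,0.104,0]]'
python3 - <<'E'
from h import *
mv((.5,-.2556,.131),-177.6)
E
```

```text
clock: 3.55
tool_pos: [0.4988, -0.2563, 0.1972]
orientation: [180.0, -0.1, -177.6]
force: [0.9, -0.3, -0.3]
opening: 0.0008
shift tool [-0.0012  0.0007  0.0002] turn [ 0.0001 -0.0011  0.    ] tcp [ 0.5    -0.2556  0.197 ]
```

```bash
python3 -m creep '[[0,0,0,0,0,0.001,0],[0,0,0,0,0,0.002,0],[0,0,0,0,0,0.002,0]]'; python3 -m creep '[[0,0,0,0,0,0.001,0],[0,0,0,0,0,0.001,0]]'
```

```text
clock: 3.8
tool_pos: [0.4995, -0.2565, 0.1968]
orientation: [-180.0, 0.1, -177.6]
force: [-4.0, 3.3, 10.9]
opening: 0.0005
clock: 3.97
tool_pos: [0.4995, -0.2565, 0.1966]
orientation: [-179.9, 0.1, -177.6]
force: [-6.7, 6.2, 19.3]
opening: 0.0005
```

The hard stop shows clearly: 19 N and no further travel. I'll lift off, turn part of the way and check.

```bash
python3 -m creep '[[0,0,0,0,0,-0.02,0],[0,0,0,0,0,-0.06,0],[0,0,0,0,0,-0.07,0],[0,0,-0.12,0,-0.04,-0.07,0],[0,0,-0.24,-0.01,-0.08,-0.07,0],[0,0,-0.36,-0.02,-0.12,-0.07,0],[0,0,-0.48,-0.03,-0.16,-0.07,0],[0,0,-0.60,-0.04,-0.20,-0.07,0],[0,0,-0.72,-0.05,-0.24,-0.07,0],[0,0,-0.84,-0.06,-0.28,-0.07,0],[0,0,-0.96,-0.07,-0.32,-0.07,0],[0,0,-1.08,-0.08,-0.35,-0.07,0]]'
python3 - <<'E'
from h import *
mv((.6164,.183,.12),-86.5)
T=ctrl.snapshot('top');cv2.imwrite('pics/t3.png',T)
cv2.imwrite('pics/s3.png',ctrl.snapshot('scene'))
E
```

```text
clock: 4.97
tool_pos: [0.5935, -0.6061, 0.2637]
orientation: [-180.0, -0.0, -115.5]
force: [0.7, 1.3, 0.4]
opening: 0.0005
shift tool [-0.7223  0.3185  0.0772] turn [-2.000e-04 -6.000e-04 -5.053e-01] tcp [0.6164 0.183  0.186 ]
```

View pics/t3.png

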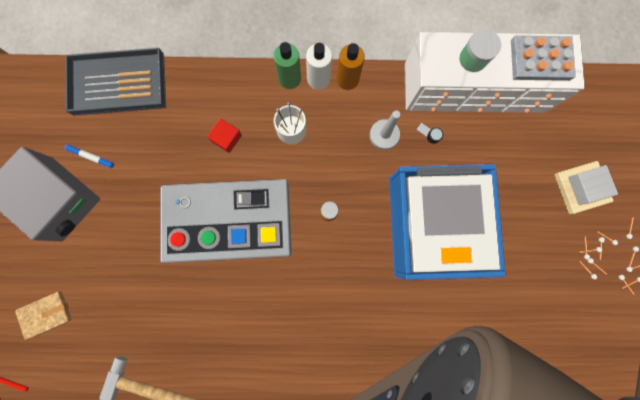

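View pics/s3.png

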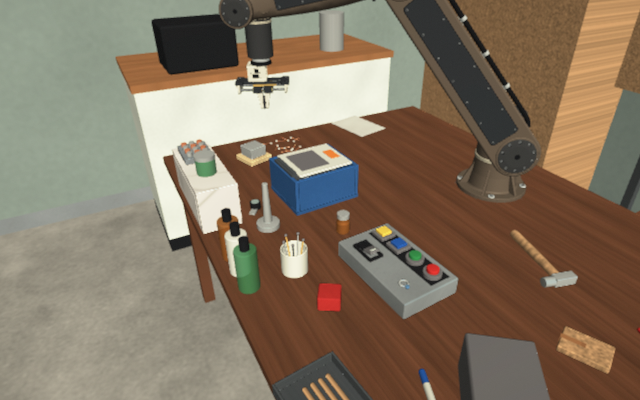

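The top and scene views show the lid flat and shut, with its pad at (456,256), and nothing else has moved. My y sign was wrong, so the arm went right, but it stayed clear of everything. I'll head to the pod using the computed shift.

```bash
python3 -m creep '[[0,0,-0.1,-0.03,0.013,0,0],[0,0,-0.2,-0.066,0.029,0,0],[0,0,-0.3,-0.102,0.045,0,0],[0,0,-0.4,-0.138,0.061,0,0],[0,0,-0.505,-0.174,0.077,0,0],[0,0,-0.505,-0.21,0.093,0,0],[0,0,-0.505,-0.246,0.108,0,0],[0,0,-0.505,-0.282,0.124,0,0],[0,0,-0.505,-0.318,0.14,0,0],[0,0,-0.505,-0.354,0.156,0,0],[0,0,-0.505,-0.39,0.172,0,0],[0,0,-0.505,-0.42,0.185,0,0]]'
python3 - <<'E'
from h import *
mv((.6164,.183,.12),-86.5)
E
```

```text
clock: 6.07
tool_pos: [0.6092, -0.1413, 0.2649]
orientation: [-179.9, 0.0, -86.8]
force: [1.3, 0.0, -0.2]
opening: 0.0009
shift tool [-0.3233 -0.0253  0.079 ] turn [-0.0017  0.0002 -0.0048] tcp [0.6164 0.183  0.186 ]
```

```bash
python3 -m creep '[[0,0,0,-0.04,-0.003,0,0],[0,0,0,-0.08,-0.006,0,0],[0,0,0,-0.12,-0.009,0,0],[0,0,0,-0.16,-0.012,0,0],[0,0,0,-0.2,-0.016,0.01,0],[0,0,0,-0.24,-0.02,0.025,0],[0,0,0,-0.28,-0.022,0.045,0],[0,0,0,-0.31,-0.024,0.065,0],[0,0,0,-0.323,-0.0255,0.079,0],[0,0,0,-0.323,-0.0255,0.079,0],[0,0,0,-0.323,-0.0255,0.079,0]]'
python3 - <<'E'
from h import *
np.set_printoptions(precision=4,suppress=True)
mv((.6164,.183,.07),-86.5)
m=ctrl.camera_model('wrist');W=ctrl.snapshot('wrist');cv2.imwrite('pics/w4.png',W)
for c in('green','blue','yellow','red'):
    for b in blobs(W,c,(0,0,640,330),amin=200): print(c,b,plane('wrist',b[0],.068,m))
E
```

```text
clock: 6.98
tool_pos: [0.6162, 0.1805, 0.1844]
orientation: [179.9, -0.1, -86.7]
force: [0.7, -0.1, 0.5]
opening: 0.0002
shift tool [-0.0025 -0.0004  0.0484] turn [ 0.0014 -0.0009 -0.0036] tcp [0.6164 0.183  0.136 ]
blue (array([439.9, 215.1]), 1057) [0.5364 0.1783 0.068 ]
yellow (array([445.2, 133. ]), 2527) [0.5413 0.1234 0.068 ]
red (array([139.7, 233.1]), 3786) [0.741 0.203 0.068]
```

View pics/w4.png

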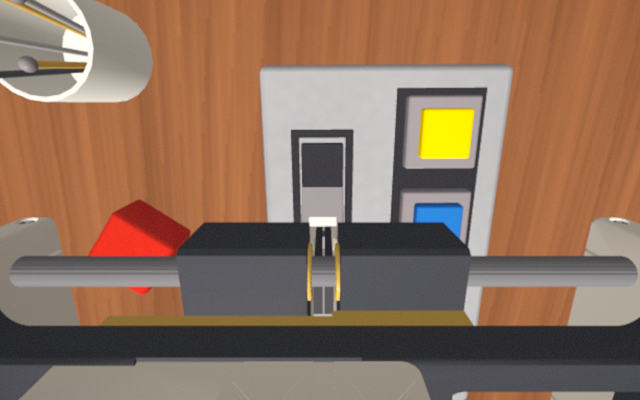

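The wrist view shows the fingertips lined up over the rocker's grey half, which is just in front of (323,220). The red box and the pot are clear, and yellow comes out at the same place as before. I'll press down.

```bash
python3 -m creep '[[0,0,0,-0.0025,0,0.02,0],[0,0,0,-0.0025,0,0.035,0],[0,0,0,-0.0025,0,0.041,0],[0,0,0,-0.0025,0,0.044,0],[0,0,0,-0.0025,0,0.047,0],[0,0,0,-0.0025,0,0.049,0],[0,0,0,-0.0025,0,0.051,0],[0,0,0,-0.0025,0,0.052,0],[0,0,0,-0.0025,0,0.053,0],[0,0,0,-0.0025,0,0.053,0]]'
```

```text
clock: 7.87
tool_pos: [0.6171, 0.1828, 0.1327]
orientation: [-179.9, 0.0, -86.8]
force: [1.0, 1.8, 2.6]
opening: 0.0006
```

```bash
python3 -m creep '[[0,0,0,0,0,0.001,0],[0,0,0,0,0,0.002,0],[0,0,0,0,0,0.002,0]]';python3 -m creep '[[0,0,0,0,0,0.001,0],[0,0,0,0,0,0.001,0],[0,0,0,0,0,0.001,0]]'
```

```text
clock: 8.12
tool_pos: [0.6169, 0.1827, 0.1304]
orientation: [-179.9, 0.0, -86.8]
force: [1.3, 1.8, 3.0]
opening: 0.0005
clock: 8.37
tool_pos: [0.6169, 0.1828, 0.1297]
orientation: [-179.9, 0.0, -86.8]
force: [-0.2, 3.1, 6.5]
opening: 0.0002
```

```bash
python3 -m creep '[[0,0,0,0,0,0.001,0],[0,0,0,0,0,0.001,0],[0,0,0,0,0,0.001,0]]'
```

```text
clock: 8.62
tool_pos: [0.617, 0.1828, 0.1291]
orientation: [-179.9, 0.0, -86.8]
force: [-0.1, 4.4, 7.6]
opening: 0.0003
```

```bash
python3 -m creep '[[0,0,0,0,0,0.001,0],[0,0,0,0,0,0.001,0],[0,0,0,0,0,0.001,0]]'; python3 -m creep '[[0,0,0,0,0,0.001,0],[0,0,0,0,0,0.001,0],[0,0,0,0,0,0.001,0]]'
```

```text
clock: 8.87
tool_pos: [0.617, 0.1829, 0.129]
orientation: [-179.9, 0.0, -86.7]
force: [-3.2, 3.4, 14.9]
opening: 0.0003
clock: 9.12
tool_pos: [0.617, 0.1829, 0.1288]
orientation: [-179.9, 0.0, -86.7]
force: [-6.6, 2.3, 20.9]
opening: 0.0008
```

Rocker at its hard stop (21 N, no further travel). Lift, move toward the blue key, and check from above.

```bash
python3 -m creep '[[0,0,0,0,0,-0.02,0],[0,0,0,0,0,-0.055,0],[0,0,0,0,0.04,-0.055,0],[0,0,0,0,0.08,-0.055,0],[0,0,0,0,0.08,-0.055,0],[0,0,0,0,0.08,-0.055,0]]'
python3 - <<'E'
from h import *
mv((.5361,.186,.072),-86.5)
m=ctrl.camera_model('wrist');W=ctrl.snapshot('wrist');cv2.imwrite('pics/w5.png',W)
E
```

```text
clock: 9.62
tool_pos: [0.5341, 0.1768, 0.181]
orientation: [179.9, -0.1, -86.7]
force: [0.3, 0.0, 0.1]
opening: 0.0003
shift tool [-0.0091 -0.0026  0.043 ] turn [ 0.0021 -0.001  -0.0043] tcp [0.5361 0.186  0.138 ]
```

View pics/w5.png

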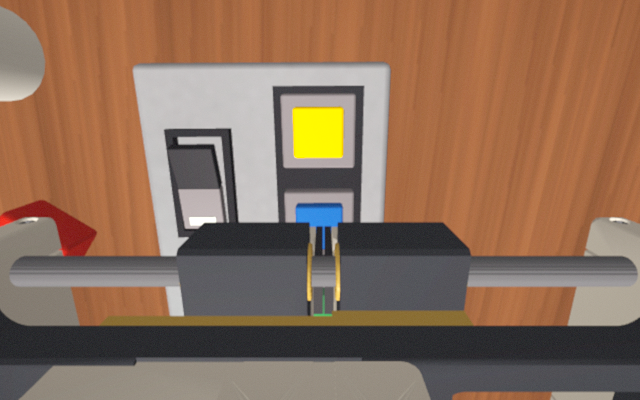

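The rocker has flipped: its black end at (193,165) is raised and the white bar at (203,221) is down. The blue key is under the fingers at (320,215). I'll press blue next.

```bash
python3 -m creep '[[0,0,0,-0.009,-0.0025,0.01,0],[0,0,0,-0.009,-0.0025,0.03,0],[0,0,0,-0.009,-0.0025,0.043,0],[0,0,0,-0.009,-0.0025,0.046,0],[0,0,0,-0.009,-0.0025,0.048,0],[0,0,0,-0.009,-0.0025,0.05,0],[0,0,0,-0.009,-0.0025,0.052,0],[0,0,0,-0.009,-0.0025,0.053,0],[0,0,0,-0.009,-0.0025,0.053,0]]'; python3 -m creep '[[0,0,0,0,0,0.001,0],[0,0,0,0,0,0.001,0],[0,0,0,0,0,0.001,0]]'
```

```text
clock: 10.42
tool_pos: [0.5389, 0.187, 0.1284]
orientation: [-180.0, 0.0, -86.8]
force: [-0.5, 0.1, 0.2]
opening: 0.0006
clock: 10.67
tool_pos: [0.539, 0.1872, 0.1278]
orientation: [-179.9, 0.0, -86.8]
force: [-1.3, -0.1, 5.0]
opening: 0.0007
```

```bash
python3 -m creep '[[0,0,0,0,0,0.001,0],[0,0,0,0,0,0.001,0],[0,0,0,0,0,0.001,0]]'
```

```text
clock: 10.92
tool_pos: [0.5391, 0.1872, 0.1276]
orientation: [-179.9, 0.0, -86.8]
force: [-4.0, -1.0, 13.8]
opening: 0.0004
```

```bash
python3 -m creep '[[0,0,0,0,0,0.001,0],[0,0,0,0,0,0.001,0],[0,0,0,0,0,0.001,0]]'; python3 -m creep '[[0,0,0,0,0,-0.02,0],[0,0,0,0,0,-0.05,0],[0,0,0,-0.03,0,-0.05,0],[0,0,0,-0.062,0,-0.05,0],[0,0,0,-0.062,0,-0.05,0],[0,0,0,-0.062,0,-0.05,0]]'
python3 - <<'E'
from h import *
np.set_printoptions(precision=4,suppress=True)
mv((.5322,.2504,.072),-86.5)
m=ctrl.camera_model('wrist');W=ctrl.snapshot('wrist');cv2.imwrite('pics/w6.png',W)
for c in('blue','yellow'):
    for b in blobs(W,c,(0,0,640,225),amin=200): print(c,b,plane('wrist',b[0],.068,m),plane('wrist',b[0],.062,m))
E
```

```text
clock: 11.17
tool_pos: [0.5391, 0.1872, 0.1275]
orientation: [-179.9, 0.0, -86.7]
force: [-6.3, -2.4, 20.4]
opening: 0.0005
clock: 11.67
tool_pos: [0.5351, 0.2504, 0.1751]
orientation: [-180.0, 0.0, -86.7]
force: [-0.3, -0.2, -0.8]
opening: 0.0003
shift tool [-0.0002  0.0029  0.0371] turn [-0.0005  0.0007 -0.0033] tcp [0.5322 0.2504 0.138 ]
blue (array([327.4, 115.9]), 2539) [0.5359 0.1868 0.068 ] [0.5358 0.1871 0.062 ]
yellow (array([327.3,  15.4]), 1783) [0.5392 0.1327 0.068 ] [0.5392 0.1313 0.062 ]
```

View pics/w6.png

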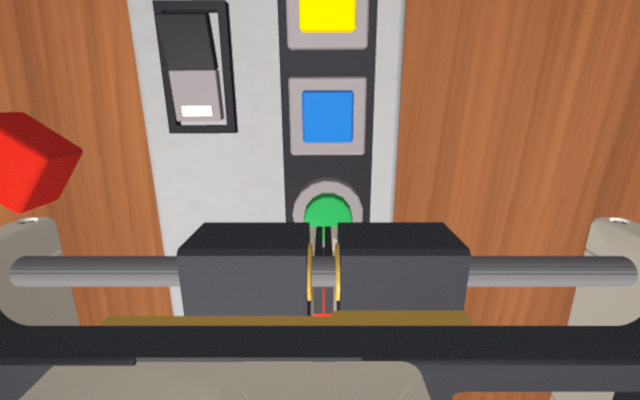

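The blue cap at (327,116) is down in its surround: it took 20 N without moving further. The fingers are over green, so I'll press it and release.

```bash
python3 -m creep '[[0,0,0,0,0.003,0.02,0],[0,0,0,0,0.003,0.034,0],[0,0,0,0,0.003,0.038,0],[0,0,0,0,0.003,0.041,0],[0,0,0,0,0.003,0.043,0],[0,0,0,0,0.003,0.045,0],[0,0,0,0,0.003,0.047,0],[0,0,0,0,0.003,0.049,0],[0,0,0,0,0.003,0.05,0],[0,0,0,0,0.003,0.05,0]]'; python3 -m creep '[[0,0,0,0,0,0.001,0],[0,0,0,0,0,0.0015,0],[0,0,0,0,0,0.0015,0]]'
```

```text
clock: 12.55
tool_pos: [0.5322, 0.248, 0.1311]
orientation: [-179.9, -0.0, -86.7]
force: [-20.1, -7.3, 47.7]
opening: 0.0005
clock: 12.8
tool_pos: [0.5322, 0.2479, 0.1309]
orientation: [-179.9, -0.0, -86.7]
force: [-24.1, -9.0, 59.4]
opening: 0.0004
```

The tool stopped at tip z≈65 mm with a high force, short of the expected 62 mm. I'll back off and look.

```bash
python3 -m creep '[[0,0,0,0,0,-0.008,0],[0,0,0,0,0,-0.012,0],[0,0,0,0,0,-0.014,0],[0,0,0,0,0,-0.014,0]]'
python3 - <<'E'
from h import *
mv((.5322,.2504,.072),-86.5)
for n in('wrist','scene','top'): cv2.imwrite(f'pics/{n}7.png',ctrl.snapshot(n))
s=cv2.imread('pics/scene7.png');cv2.imwrite('pics/s7z.png',cv2.resize(s[140:320,320:480],None,fx=4,fy=3.3,interpolation=cv2.INTER_CUBIC))
E
```

```text
clock: 13.13
tool_pos: [0.5328, 0.249, 0.1385]
orientation: [-179.9, 0.1, -86.8]
force: [0.5, 0.3, -0.9]
opening: 0.0005
shift tool [-0.0014  0.0005  0.0005] turn [-0.0016  0.0013 -0.0053] tcp [0.5322 0.2504 0.138 ]
```

View pics/s7z.png

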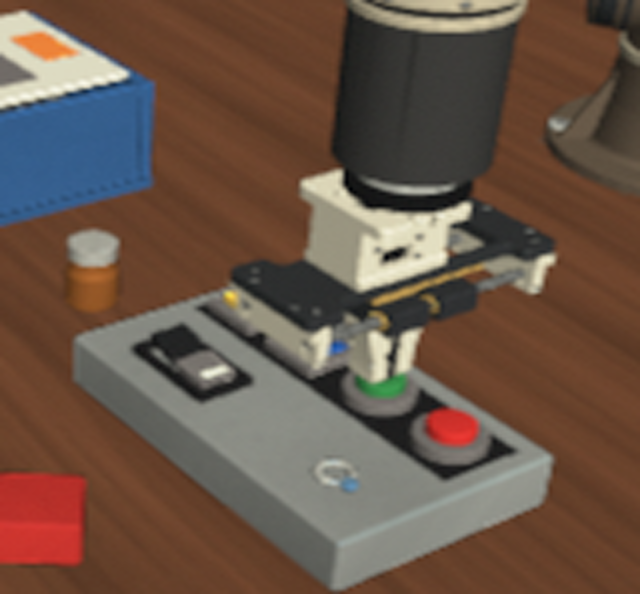

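View pics/top7.png

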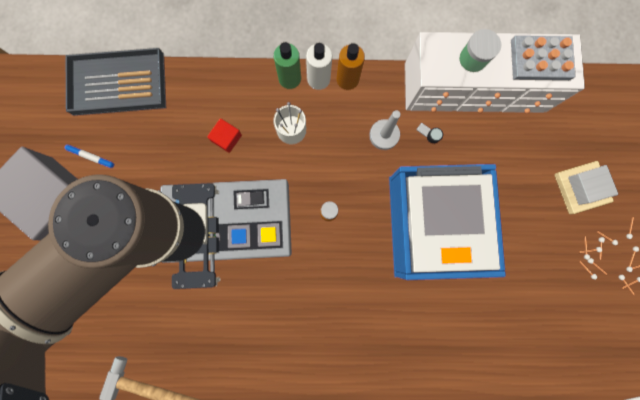

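View pics/wrist7.png

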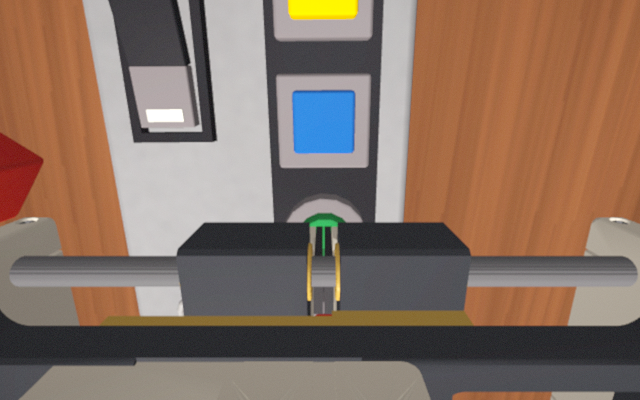

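The view shows the fingertips centred on green, with nothing else touching and green visibly back up. I'll press again in small steps, recording height against force.

```bash
python3 -m creep '[[0,0,0,-0.002,0.0005,0.001,0],[0,0,0,-0.002,0.0005,0.002,0],[0,0,0,-0.002,0.0005,0.002,0]]';for i in 1; do python3 -m creep '[[0,0,0,0,0,0.002,0],[0,0,0,0,0,0.002,0],[0,0,0,0,0,0.002,0]]'; done; python3 -m creep '[[0,0,0,0,0,0.001,0],[0,0,0,0,0,0.001,0],[0,0,0,0,0,0.001,0]]'; python3 -m creep '[[0,0,0,0,0,0.001,0],[0,0,0,0,0,0.001,0],[0,0,0,0,0,0.001,0]]'
```

```text
clock: 13.53
tool_pos: [0.5317, 0.2507, 0.1352]
orientation: [180.0, -0.0, -86.8]
force: [0.8, -0.6, 2.8]
opening: -0.0
clock: 13.78
tool_pos: [0.5317, 0.2507, 0.1336]
orientation: [-180.0, -0.0, -86.8]
force: [0.1, -1.0, 3.8]
opening: 0.0006
clock: 14.03
tool_pos: [0.5317, 0.2507, 0.1328]
orientation: [-180.0, 0.0, -86.8]
force: [0.8, -0.7, 3.3]
opening: 0.0005
clock: 14.28
tool_pos: [0.5317, 0.2507, 0.1319]
orientation: [-180.0, 0.0, -86.8]
force: [-1.0, -1.5, 5.8]
opening: 0.0008
```

```bash
python3 -m creep '[[0,0,0,0,0,0.001,0],[0,0,0,0,0,0.002,0],[0,0,0,0,0,0.002,0],[0,0,0,0,0,0.002,0]]'
python3 - <<'E'
from h import *
o=ctrl.get_obs();print(o['tool_pos'],o['force'],o['moment'])
for n in('wrist','scene'): cv2.imwrite(f'pics/{n}8.png',ctrl.snapshot(n))
s=cv2.imread('pics/scene8.png');a=cv2.imread('pics/scene7.png')
f=lambda s:cv2.resize(s[230:290,385:450],None,fx=6,fy=6,interpolation=cv2.INTER_CUBIC)
cv2.imwrite('pics/cmp8.png',np.hstack([f(a),f(s)]))
E
```

```text
clock: 14.62
tool_pos: [0.5317, 0.2507, 0.1316]
orientation: [-179.9, 0.0, -86.8]
force: [-6.1, -3.6, 21.3]
opening: 0.0001
[0.53170245 0.25074673 0.13159707] [-6.07965321 -3.62944821 21.33307607] [-0.93890401  2.22351467 -0.02109595]
```

View pics/cmp8.png

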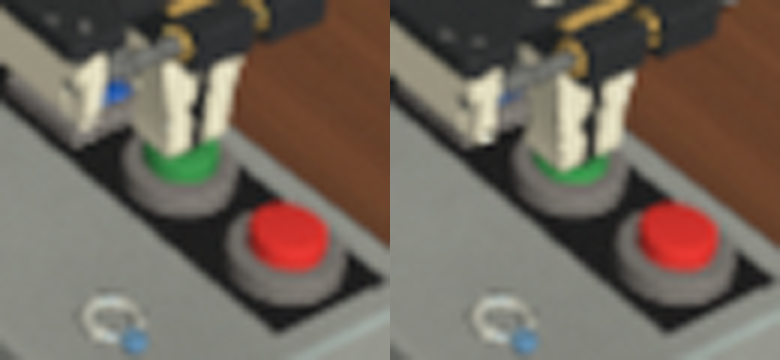

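View pics/wrist8.png

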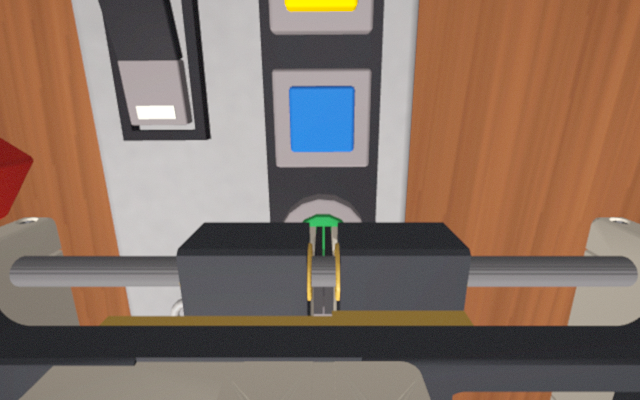

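```bash
for i in 1; do
python3 -m creep '[[0,0,0,0,0,-0.002,0],[0,0,0,0,0,-0.002,0],[0,0,0,0,0,-0.002,0]]'
python3 -m creep '[[0,0,0,0,0,-0.001,0],[0,0,0,0,0,-0.001,0],[0,0,0,0,0,-0.001,0]]'
python3 -m creep '[[0,0,0,0,0,-0.001,0],[0,0,0,0,0,-0.001,0],[0,0,0,0,0,-0.001,0]]'
python3 -m creep '[[0,0,0,0,0,-0.001,0],[0,0,0,0,0,-0.001,0],[0,0,0,0,0,-0.001,0]]'
python3 -m creep '[[0,0,0,0,0,-0.001,0],[0,0,0,0,0,-0.001,0],[0,0,0,0,0,-0.001,0]]'
python3 -m creep '[[0,0,0,0,0,-0.001,0],[0,0,0,0,0,-0.001,0],[0,0,0,0,0,-0.001,0]]'
python3 -m creep '[[0,0,0,0,0,-0.001,0],[0,0,0,0,0,-0.001,0],[0,0,0,0,0,-0.001,0]]'
python3 -m creep '[[0,0,0,0,0,-0.001,0],[0,0,0,0,0,-0.001,0],[0,0,0,0,0,-0.001,0]]'
python3 -m creep '[[0,0,0,0,0,-0.001,0],[0,0,0,0,0,-0.001,0],[0,0,0,0,0,-0.001,0]]'
done | grep -E 'tool_pos|force'
```

```text
tool_pos: [0.5317, 0.2507, 0.132]
force: [0.6, -0.8, 3.8]
tool_pos: [0.5317, 0.2507, 0.1326]
force: [1.1, -0.0, 4.9]
tool_pos: [0.5316, 0.2507, 0.1336]
force: [1.6, 0.4, 4.2]
tool_pos: [0.5316, 0.2507, 0.1347]
force: [2.0, -0.9, 2.7]
tool_pos: [0.5316, 0.2507, 0.1357]
force: [2.3, -1.2, 1.9]
tool_pos: [0.5315, 0.2507, 0.1366]
force: [1.3, 0.8, 2.6]
tool_pos: [0.5314, 0.2507, 0.1376]
force: [1.6, -0.0, 1.5]
tool_pos: [0.5311, 0.2505, 0.1383]
force: [0.1, 1.0, 0.3]
tool_pos: [0.5315, 0.2506, 0.1396]
force: [-0.0, 0.7, -0.2]
```

The force curve runs from about 5 N at the stop (0.1318) to contact lost at about 0.1377. That is a full 6 mm of sprung travel, so green went all the way down and came back up. I'll retreat and check everything.

```bash
python3 -m creep '[[0,0,0,0,0,-0.03,0],[0,0,0,0,0,-0.07,0],[0,0,0,0,0,-0.11,0],[0,0,0,0,0,-0.15,0],[0,0,0,0.04,0.0,-0.15,0],[0,0,0,0.08,0.0,-0.15,0],[0,0,0,0.12,0.0,-0.15,0],[0,0,0,0.16,0,-0.15,0],[0,0,0,0.2,0,-0.15,0],[0,0,0,0.24,0,-0.15,0],[0,0,0,0.28,0,-0.15,0],[0,0,0,0.28,0,-0.15,0]]'
python3 - <<'E'
from h import *
np.set_printoptions(precision=4,suppress=True)
for n in('wrist','scene','top'): cv2.imwrite(f'pics/{n}9.png',ctrl.snapshot(n))
T=cv2.imread('pics/top9.png');S=cv2.imread('pics/scene9.png');T0=cv2.imread('pics/top0.png');S0=cv2.imread('pics/scene0.png')
for c in('red','green','blue','yellow'):
    print(c,[(blobs(a,c,(155,175,295,265)),blobs(b,c,(370,220,460,285))) for a,b in((T0,S0),(T,S))])
f=lambda s:cv2.resize(s[220:310,335:460],None,fx=6,fy=6,interpolation=cv2.INTER_CUBIC)
cv2.imwrite('pics/pod9.png',f(S))
a=blobs(T,'orange',(430,240,480,270),s=180,v=150);b=blobs(S,'orange',(280,130,345,170),s=150,v=150)
print('pad',a,b,tri(ray('top',a[0][0]),ray('scene',b[0][0])))
E
```

```text
clock: 17.97
tool_pos: [0.5466, -0.0342, 0.2897]
orientation: [180.0, -0.0, -87.0]
force: [1.3, 1.4, 0.7]
opening: 0.0003
red [([(array([177.2, 238.8]), 165)], [(array([432.4, 268.9]), 114)]), ([], [(array([432.4, 268.9]), 114)])]
green [([(array([207.6, 237.2]), 145)], [(array([414.9, 254.9]), 76)]), ([], [(array([414.9, 254.8]), 76)])]
blue [([(array([238.1, 235.7]), 205)], [(array([398.3, 242.5]), 111)]), ([], [(array([398.3, 243.7]), 76)])]
yellow [([(array([268.1, 234.2]), 219)], [(array([383.9, 230.7]), 68)]), ([], [(array([384. , 230.7]), 67)])]
pad [(array([460.5, 254.9]), 228)] [(array([330.5, 153.5]), 64)] (array([ 0.498 , -0.2644,  0.1241]), np.float64(0.006123839678709947))
```

View pics/pod9.png

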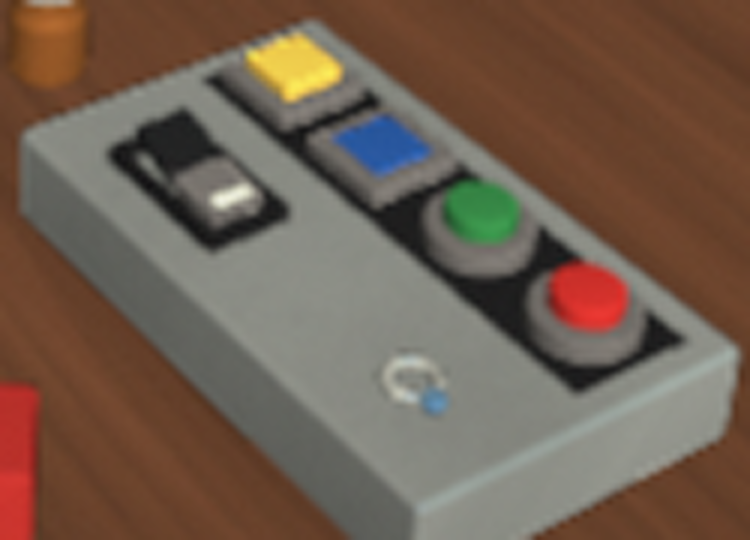

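View pics/top9.png

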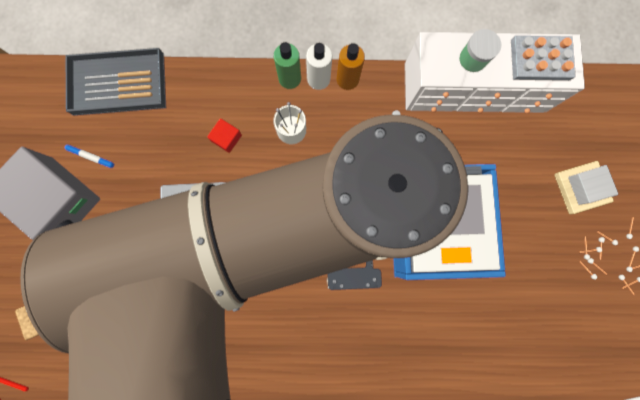

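The scene view shows blue flush in its surround and the rocker's white end down. Green is back up at its starting pixel (414.9,254.8), and red, yellow, the ring and the jar have not moved. The lid is still shut, so I'll hand in.

```bash
python3 -c "
from plant import ctrl
o=ctrl.get_obs();print(o['clock'],o['force']);print(ctrl.close_job())"
```

```text
18.1167 [0.34049298 1.26556814 0.76180142]
the job is handed in; nothing more can be done
None
```

The polisher was started in the order asked and handed in at 18.1 s: lid shut, rocker switched on, blue key pushed in, green button pressed and let up.

- **Lid, rocker and blue key:** each stopped moving under about 20 N. Later pictures show the lid flat, the rocker's white end down and the blue key flush in its surround.
- **Green button:** I pressed it twice. The first press stopped about 3 mm higher than the stated height and reached 59 N at the wrist before I noticed. That is under the 120 N wrist limit, and only the fingertips appeared to touch.
    - **Second press:** it was slower and showed the full 6 mm of sprung travel, from about 5 N down to 1.5 N as it came back up. I did not explain the 3 mm height difference.
- **Left alone:** the last scene picture shows yellow and red where they started, and the ring and jar look undisturbed. The last top view was partly hidden by the arm, so the final check of the lid pad was rough: 124 mm high with a 6 mm mismatch between views, against 131 mm expected. The clear view right after shutting showed it flat.
- **Wrong move:** after the lid I got a sign wrong and the arm first swung to the right, clear of everything, before going to the pod.

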